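# Cycle the slide-gate valves and reject the one that binds

### The arm

A 6-joint arm with a two-finger parallel gripper is mounted at the origin on the work surface. World frame = base frame: x ahead of the robot, y to its left, z up, the work surface at z = 0. Lengths are in mm, angles in rad, forces in N, time in s.
With the tool pointing down it reaches from about 400 to 925 mm from the base axis. Payload 12.5 kg.
Tool frame: the origin (TCP) lies midway between the tips of the shut fingers; the grasp point (between the pads) lies env.grasp_offset behind it (env.grasp_offset is the distance from the TCP to the grasp point, in mm); x points along the fingers, y is the direction in which the jaws open and shut, and the axes are right-handed (so a half turn about x gives the same grasp; the last joint's range is limited). The gripper opens to 95 mm and grips with 3 to 60 N. Pads are 20 mm wide; open, the fingers measure 119 mm over their backs; the gripper's body (75 mm by 180 mm) begins 59 mm behind the grasp point.
Start: joints at [1.137, 0.491, 1.559, -0, 1.092, -0.106], TCP at [201.209, 591.745, 214.661] pointing down, gripper open.
Joint ranges: [-3.1, 3.1], [-0.84, 2.19], [0.05, 2.79], [-1.13, 4.28], [0.06, 2.93], [-2.69, 2.69]. Speed limits (rad/s): [2.22, 2.22, 2.79, 3.14, 3.14, 3.14].

### API

Orientations are given as [roll, pitch, yaw] about the fixed x, y, z axes, in that order (R = Rz(yaw) Ry(pitch) Rx(roll)).
In Python, from cell import env gives the robot as it stands.
- The arm moves only by the tool apply_moves, never from a script. Its arguments are lists of equal length, an entry for each row: "offset": the shift along the world's x, y, z in units of 25 mm (1.0 is 25 mm), a list of three; "yaw": the turn about the world's z in units of 6 degrees (1.0 is 6 degrees); "jaw": the closure, from -1 (fully open) to 1 (shut), so that 0 is half open. A call has 1 to 20 rows; each row is the pose to reach, as a shift and turn from the pose measured when the call began; what a row does not reach only later rows make up. A row lasts 1/8 s, in which the tool goes at most 62.5 mm and 10.7 degrees, less where a joint would pass 70% of its speed; a pose out of reach is approached as far as the arm can. A call with a gripper value outside its range is refused whole. The fingers move at their own pace and stop on an object; the grip force is fixed at half the most. Time passes only in rows, so rows that repeat a pose let the fingers close. It gives the time, the measured TCP pose, the force and the opening at its end, in the units of the state.
- env.state(): the state, without advancing time (a new reading comes with each control period).
- env.read_camera(name): name is "scene" or "top" or "wrist"; returns a dict with "frame" (480x640x3 uint8, red, green, blue), "fx", "fy", "cx", "cy" (pixels), "xyz" and "rotation" of the camera in the world; the wrist camera has in their place "hand_eye" (4x4, takes a point from camera to tool coordinates, whose origin is the TCP and whose axes are the tool frame's). Camera axes: x right, y down, z forward; pixel columns grow to the right and rows downward; lengths in mm; the calibration is good to about 2 mm. The wrist camera is an equidistant fisheye: a pixel r from the principal point sees the ray r / f radians off the axis. A picture is of the moment at which its call begins: read the wrist's pose just before it. There is no depth.
- env.job_done(): hands the job in, once; it reports no verdict.
The state is a dict: "t": time; "joints": joint angles; "qvel": joint speeds; "tau": joint torques, N m; "eef_pos": TCP position; "tcp_rot": TCP orientation; "ft_force": force on the tool from outside, world axes, zero at the start; "moment": the same for the moment, N m; "opening": opening from 0.0 (shut) to 1.0 (fully open).
Only numpy, scipy, OpenCV 4.12 (cv2) and the standard library are available. Lean on these libraries where they do the work, as an engineer would, in place of code of your own. Each camera call takes 0.05 s, during which the arm holds its last target.

### The job

Test the three slide-gate valves on the white stand one after another, starting next to the spring clip: slide each gate by its tab as far open as it will go, then fully closed again. One of them binds part-way: move that valve to the grey repair tray and set it down gently, upright and flat on the tray's floor, with its gate closed. Leave the two sound valves in their pockets with their gates fully closed, and do not disturb anything else.

Things in the scene. Friction and masses are not known exactly. Their poses are not given: they have to be found in the camera images.
- stand: pale enamelled stand, fixed: a slab 200 mm (its x) by 370 mm (its y, from -170 to +200) whose top is 24 mm above the table, with three valve pockets side by side along y, 115 mm apart. Each pocket has a 26 mm high stop at either end (26 mm above the slab top) and four 10 mm high lips near the corners; about 1.5 mm of play round a valve. A steel spring clip, 85 mm long, is clamped on its +y edge. Origin on the table; its x points along the valves, from closed towards open.
- dock_1 (a point): centre of the pocket next to the spring clip, on the slab top
- dock_2 (a point): centre of the middle pocket, on the slab top
- dock_3 (a point): centre of the pocket farthest from the spring clip, on the slab top
- valve_a: one of three outwardly identical slide-gate valves, loose, lying in a pocket: steel block 140 (its x) x 44 (its y) x 40 mm high, about 0.8 kg; origin at the centre of its underside, z up. A slot runs along its top; a small round brass port ring lies flush on the top at the closed (-x) end. Its sides can be gripped at mid-length, where the pocket has no lips. Any of the pockets may hold any of the valves.
- gate_a (a joint): sliding gate of valve_a: 0 fully closed (tab at the port-ring end), grows as the tab slides to the valve's +x; starts slightly open (0 to 12 mm). A sound gate slides with about 2 N of drag through its full 60 mm (0.060) to the far end of the slot and stays where it is left; a binding one stops dead well before that, and slides back as easily as the others.
- tab_a (a point): centre of the top of the upright tab of that gate: 12 mm thick (along the valve's x), 26 mm wide (y), standing 28 mm above the valve's top face. The tab centre is 30 mm to -x of the valve's centre when closed, 30 mm to +x at full travel.
- valve_b: one of three outwardly identical slide-gate valves, loose, lying in a pocket: steel block 140 (its x) x 44 (its y) x 40 mm high, about 0.8 kg; origin at the centre of its underside, z up. A slot runs along its top; a small round brass port ring lies flush on the top at the closed (-x) end. Its sides can be gripped at mid-length, where the pocket has no lips. Any of the pockets may hold any of the valves.
- gate_b (a joint): sliding gate of valve_b: 0 fully closed (tab at the port-ring end), grows as the tab slides to the valve's +x; starts slightly open (0 to 12 mm). A sound gate slides with about 2 N of drag through its full 60 mm (0.060) to the far end of the slot and stays where it is left; a binding one stops dead well before that, and slides back as easily as the others.
- tab_b (a point): centre of the top of the upright tab of that gate: 12 mm thick (along the valve's x), 26 mm wide (y), standing 28 mm above the valve's top face. The tab centre is 30 mm to -x of the valve's centre when closed, 30 mm to +x at full travel.
- valve_c: one of three outwardly identical slide-gate valves, loose, lying in a pocket: steel block 140 (its x) x 44 (its y) x 40 mm high, about 0.8 kg; origin at the centre of its underside, z up. A slot runs along its top; a small round brass port ring lies flush on the top at the closed (-x) end. Its sides can be gripped at mid-length, where the pocket has no lips. Any of the pockets may hold any of the valves.
- gate_c (a joint): sliding gate of valve_c: 0 fully closed (tab at the port-ring end), grows as the tab slides to the valve's +x; starts slightly open (0 to 12 mm). A sound gate slides with about 2 N of drag through its full 60 mm (0.060) to the far end of the slot and stays where it is left; a binding one stops dead well before that, and slides back as easily as the others.
- tab_c (a point): centre of the top of the upright tab of that gate: 12 mm thick (along the valve's x), 26 mm wide (y), standing 28 mm above the valve's top face. The tab centre is 30 mm to -x of the valve's centre when closed, 30 mm to +x at full travel.
- tray: empty shallow grey repair tray, fixed: 210 mm (its x) by 150 mm (its y) outside, 32 mm high, walls and floor 5 mm; origin on the table under its centre
- bottle: bystander: tall clear glass sampling bottle with a stopcock across its neck, 78 mm wide, 242 mm tall; origin under its centre
- coupler: bystander: stainless quick coupler standing upright, 36 mm wide, 70 mm tall; origin under its centre
- probe: bystander: dull titanium probe tip lying on the table, 165 mm long along its x, 22 mm thick; origin on the table under its middle
- filter: bystander: yellow polyethylene filter housing, 68 mm wide, 100 mm tall; origin under its centre
- wrench: bystander: spanner lying flat, 160 mm long along its x
- jar: bystander: closed jar, 64 mm wide, 85 mm tall; origin under its centre

How it is judged (in metres and radians):
On the way, in this order (a step that is already met when the one before it is completed fails the run):
1. the gate of the valve next to the spring clip is slid as far open as it will go (((horizontal distance between valve_a and dock_1 below 0.02 m and value of joint gate_a above 0.055 m) or (horizontal distance between valve_b and dock_1 below 0.02 m and value of joint gate_b above 0.055 m) or (horizontal distance between valve_c and dock_1 below 0.02 m and value of joint gate_c above 0.03 m))), for 0.1 s.
2. and, still in its pocket, slid fully closed again (((horizontal distance between valve_a and dock_1 below 0.02 m and value of joint gate_a below 0.006 m) or (horizontal distance between valve_b and dock_1 below 0.02 m and value of joint gate_b below 0.006 m) or (horizontal distance between valve_c and dock_1 below 0.02 m and value of joint gate_c below 0.006 m))), for 0.1 s.
3. the gate of the valve in the middle is slid as far open as it will go (((horizontal distance between valve_a and dock_2 below 0.02 m and value of joint gate_a above 0.055 m) or (horizontal distance between valve_b and dock_2 below 0.02 m and value of joint gate_b above 0.055 m) or (horizontal distance between valve_c and dock_2 below 0.02 m and value of joint gate_c above 0.03 m))), for 0.1 s.
4. and, still in its pocket, slid fully closed again (((horizontal distance between valve_a and dock_2 below 0.02 m and value of joint gate_a below 0.006 m) or (horizontal distance between valve_b and dock_2 below 0.02 m and value of joint gate_b below 0.006 m) or (horizontal distance between valve_c and dock_2 below 0.02 m and value of joint gate_c below 0.006 m))), for 0.1 s.
5. the gate of the valve farthest from the spring clip is slid as far open as it will go (((horizontal distance between valve_a and dock_3 below 0.02 m and value of joint gate_a above 0.055 m) or (horizontal distance between valve_b and dock_3 below 0.02 m and value of joint gate_b above 0.055 m) or (horizontal distance between valve_c and dock_3 below 0.02 m and value of joint gate_c above 0.03 m))), for 0.1 s.
6. and, still in its pocket, slid fully closed again (((horizontal distance between valve_a and dock_3 below 0.02 m and value of joint gate_a below 0.006 m) or (horizontal distance between valve_b and dock_3 below 0.02 m and value of joint gate_b below 0.006 m) or (horizontal distance between valve_c and dock_3 below 0.02 m and value of joint gate_c below 0.006 m))), for 0.1 s.
At the end, for the whole second after the job is handed in: all three gates closed to within 6 mm; the two sound valves within 10 mm of where they started and level; the binding valve lying level and upright on the tray's floor, inside the tray; the valves at rest (value of joint each of gate_a, gate_b, gate_c below 0.006 m and distance of each of valve_a, valve_b from where it was at the start of the episode below 0.01 m and angle between each of valve_a, valve_b's own z axis and vertical below 0.06 rad and x of valve_c in the frame of tray between -0.06 and 0.06 m and y of valve_c in the frame of tray between -0.06 and 0.06 m and z of valve_c in the frame of tray below 0.012 m and angle between valve_c's own z axis and vertical below 0.08 rad and linear speed of each of valve_a, valve_b, valve_c below 0.02 m/s); the robot touches nothing.
It fails at once if a bystander is knocked or shifted by more than 30 mm (distance of any of bottle, coupler, probe, filter, wrench, jar from where it was at the start of the episode above 0.03 m).
It fails at once if the valve is dropped or thrown into the tray (faster than 0.45 m/s within 35 mm of its floor) (horizontal distance between valve_c and tray below 0.12 m and z of valve_c in the frame of tray below 0.04 m and linear speed of valve_c above 0.45 m/s).
It also fails if it takes over 72 s, if anything falls off the work surface, if the arm or the gripper's body presses on something with over 40 N, if the wrist force passes 120 N, or if a joint passes its speed limit or range.

## Working session

There is one attempt and no reset: what is moved stays moved. The work goes in short steps, Python scripts to look and compute and a tool call to move; the robot and the scene stay as the last step left them, time stands still between calls to the robot, and variables do not carry over. Pictures are saved under pics/ and viewed, and the job is handed in when it is done.

Besides the shell and the picture viewer there is one more tool, called after "Call:" by a JSON object that holds its "api" and its "payload". apply_moves: Moves the arm, as the interface text tells. Its arguments: {"type":"object","properties":{"offset":{"type":"array"},"yaw":{"type":"array"},"jaw":{"type":"array"}},"required":["offset","yaw","jaw"]}

```bash
ls; mkdir -p pics; cat > h.py <<'E'
import numpy as np, cv2
from cell import env
def snap(n,f):
    c=env.read_camera(n); cv2.imwrite('pics/'+f,c['frame'][:,:,::-1]); return c
def cast(c,uv,z):
    uv=np.atleast_2d(uv).astype(float)
    R=np.array(c['rotation']);o=np.array(c['xyz'])
    d=np.c_[(uv[:,0]-c['cx'])/c['fx'],(uv[:,1]-c['cy'])/c['fy'],np.ones(len(uv))]@R.T
    return o+d*((z-o[2])/d[:,2])[:,None]
E
python3 - <<'E'
from h import *
for n in ['top','scene','wrist']:
    c=snap(n,n+'0.png'); print(n,{k:v for k,v in c.items() if k!='frame'})
print(env.state(),env.grasp_offset)
E
```

```text
pics
top {'fx': 470.9577577099831, 'fy': 470.9577577099831, 'cx': 319.9260853645411, 'cy': 242.46835444526968, 'xyz': array([ 337.63935328, -137.83577959, 1043.29408944]), 'rotation': array([-2.92130047,  0.00401721, -1.48447446])}
scene {'fx': 569.5983582257232, 'fy': 569.5983582257232, 'cx': 312.1969770622306, 'cy': 238.54618827448343, 'xyz': array([957.41842269, 558.8788564 , 830.34234439]), 'rotation': array([-2.32266675,  0.00852244,  2.61008405])}
wrist {'fx': 371.64829954431775, 'fy': 371.64829954431775, 'cx': 319.13488979914524, 'cy': 234.80070771323363, 'hand_eye': array([[ 6.05328399e-06, -2.96925834e-01,  9.54900544e-01,
        -1.70264596e+02],
       [ 9.99999741e-01, -6.85299282e-04, -2.19432636e-04,
        -4.79782500e-01],
       [ 7.19547875e-04,  9.54900298e-01,  2.96925753e-01,
        -8.46765326e+01],
       [ 0.00000000e+00,  0.00000000e+00,  0.00000000e+00,
         1.00000000e+00]])}
{'t': 0.15, 'joints': array([ 1.13736906e+00,  4.91424510e-01,  1.55930463e+00, -1.58209579e-05,
        1.09169149e+00, -1.05614363e-01]), 'qvel': array([ 0.00174478, -0.00100296, -0.00290201,  0.00078394, -0.00083138,
        0.00022196]), 'tau': array([ 1.58641280e-03, -6.12897491e+01, -2.58278722e+01,  6.92776591e-02,
        4.73560591e-02, -4.89409047e-05]), 'eef_pos': array([201.15099866, 591.56376356, 214.19552557]), 'tcp_rot': array([-1.65946317,  1.56996822, -1.98726878]), 'ft_force': array([-0.7119873 , -0.9868218 , -0.76808783]), 'moment': array([-0.02168469,  0.01156928,  0.05076995]), 'opening': 0.9993371422949364} 18.8
```

Rotations are rpy.

View pics/top0.png

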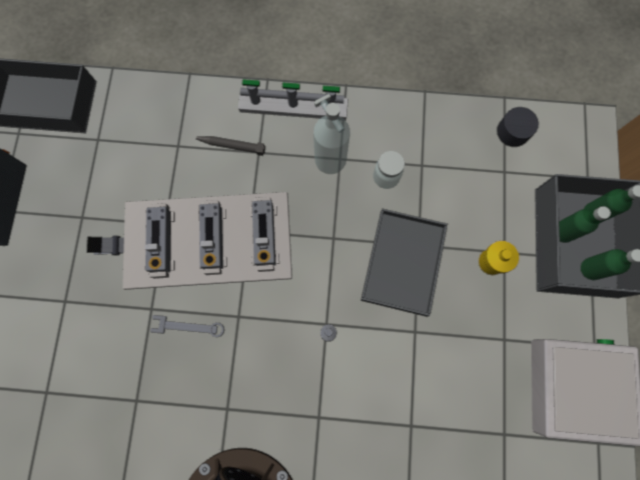

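View pics/scene0.png

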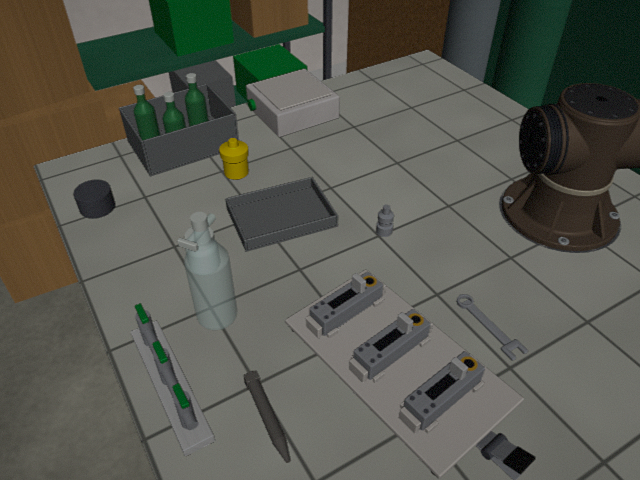

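View pics/wrist0.png

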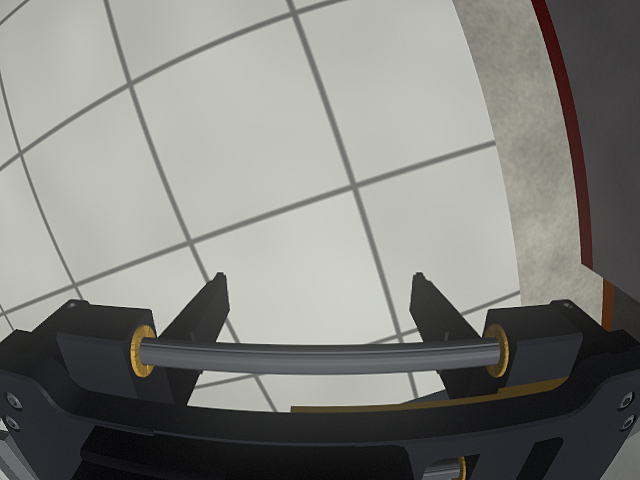

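```bash
cat >> h.py <<'E'
from scipy.spatial.transform import Rotation as Ro
def fix(c):
    c=dict(c); c['rotation']=Ro.from_euler('xyz',c['rotation']).as_matrix(); return c
_s=snap
def snap(n,f):
    c=_s(n,f); 
    return fix(c) if n!='wrist' else c
E
python3 - <<'E'
from h import *
c=snap('top','top1.png'); f=c['frame'][:,:,::-1]
cv2.imwrite('pics/top1z.png',cv2.resize(f[180:300,80:300],None,fx=3.6,fy=3.6,interpolation=cv2.INTER_CUBIC))
cv2.imwrite('pics/top1t.png',cv2.resize(f[190:330,300:520],None,fx=3.6,fy=3.6,interpolation=cv2.INTER_CUBIC))
P=cast(c,[(124,202),(288,193),(291,277),(127,288)],24); print(P.round(0))
print('tray rim',cast(c,[(382,210),(446,223),(430,314),(362,299)],32).round())
hsv=cv2.cvtColor(c['frame'],cv2.COLOR_RGB2HSV)
m=cv2.inRange(hsv,(10,110,60),(30,255,255)); m[:, :130]=0;m[:,300:]=0
n,l,s,ce=cv2.connectedComponentsWithStats(m)
for i in range(1,n): print(s[i],ce[i],cast(c,ce[i],64).round(1))
print('coupler',cast(c,(328,333),70).round(),'jar',cast(c,(391,162),85).round(),'bottle',cast(c,(334,112),230).round(),'filter',cast(c,(505,255),100).round())
print('wrench',cast(c,[(158,324),(218,329)],5).round(),'probe',cast(c,[(197,139),(263,148)],11).round())
E
```

```text
[[620. 336.  24.]
 [673. -32.  24.]
 [482. -58.  24.]
 [428. 295.  24.]]
tray rim [[ 649. -246.   32.]
 [ 631. -389.   32.]
 [ 428. -361.   32.]
 [ 447. -215.   32.]]
[258 250  12  12  73] [263.35616438 255.83561644] [[516.6   1.9  64. ]]
[204 253  11  13  77] [209.01298701 259.07792208] [[499.9 115.7  64. ]]
[149 257  12  12  78] [154.62820513 262.53846154] [[482.7 229.4  64. ]]
coupler [[ 368. -148.   70.]] jar [[ 742. -254.   85.]] bottle [[ 772. -124.  230.]] filter [[ 554. -494.  100.]]
wrench [[358. 222.   5.]
 [358.  90.   5.]] probe [[793. 198.  11.]
 [783.  39.  11.]]
```

View pics/top1z.png

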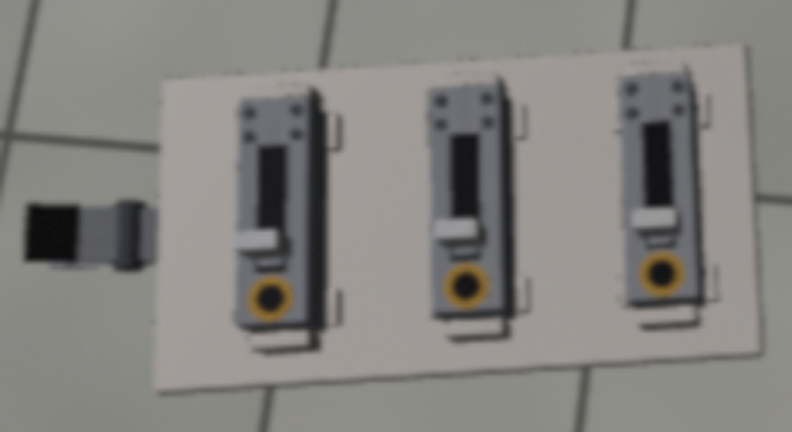

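View pics/top1t.png

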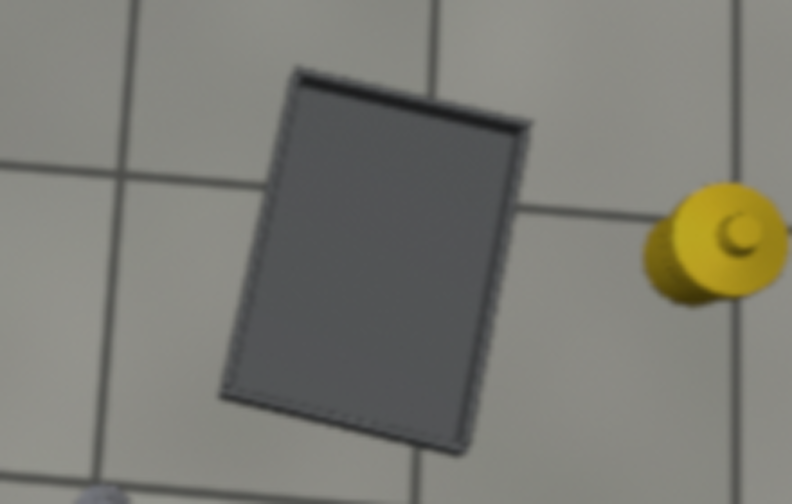

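```bash
python3 - <<'E'
from h import *
s=env.state(); R=Ro.from_euler('xyz',s['tcp_rot']).as_matrix(); print(R.round(3)); print('yaw of tool y deg',np.degrees(np.arctan2(R[1,1],R[0,1])))
c=snap('top','top2.png'); g=cv2.cvtColor(c['frame'],cv2.COLOR_RGB2GRAY)
th=np.radians(8.45); X=np.array([np.cos(th),np.sin(th)]);Y=np.array([-X[1],X[0]])
hsv=cv2.cvtColor(c['frame'],cv2.COLOR_RGB2HSV)
d=c['frame'].astype(int)
Rm=[]
for (u0,v0) in [(145,238),(199,234),(254,230)]:
    sub=g[v0:v0+18,u0:u0+20]; 
    m=np.zeros_like(g); m[v0:v0+18,u0:u0+20]=(sub>165); 
    n,l,st,ce=cv2.connectedComponentsWithStats(m.astype(np.uint8))
    for i in range(1,n):
        if st[i][4]>10: print(st[i],ce[i],cast(c,ce[i],92).round(1), sub.max())
ring=np.array([[482.7,229.4],[499.9,115.7],[516.6,1.9]])
# block far end midpoints at z=64 (zoom px)
for r,(a,b) in zip(ring,[((240,100),(312,91)),((429,88),(500,79)),((620,74),(688,67))]):
    p=cast(c,[(80+q[0]/3.6,180+q[1]/3.6) for q in (a,b)],64)[:,:2]
    print('far end mid',p.mean(0).round(1),'from ring',((p.mean(0)-r)@X).round(1),((p.mean(0)-r)@Y).round(1),'w',np.linalg.norm(p[1]-p[0]).round(1))
c=snap('scene','scene1.png'); f=c['frame'][:,:,::-1]
hsv=cv2.cvtColor(c['frame'],cv2.COLOR_RGB2HSV)
m=cv2.inRange(hsv,(10,110,60),(30,255,255)); m[:250]=0;m[:,:340]=0;m[:,500:]=0
n,l,st,ce=cv2.connectedComponentsWithStats(m)
for i in range(1,n): 
    if st[i][4]>10: print('scene ring',ce[i],cast(c,ce[i],64).round(1))
cv2.imwrite('pics/scene1z.png',cv2.resize(f[260:450,290:510],None,fx=3,fy=3,interpolation=cv2.INTER_CUBIC))
E
```

```text
[[-0.     0.322  0.947]
 [-0.001  0.947 -0.322]
 [-1.    -0.001 -0.   ]]
yaw of tool y deg 71.22032424958111
far end mid [605.2 245. ] from ring 123.5 -2.5 w 43.4
far end mid [622.4 132.7] from ring 123.6 -1.2 w 43.0
far end mid [640.2  19.6] from ring 124.9 -0.7 w 41.2
scene ring [370.50769231 280.67692308] [[513.5   0.7  64. ]]
scene ring [417.         318.97435897] [[496.1 114.6  64. ]]
scene ring [470.40909091 362.69318182] [[478.3 228.4  64. ]]
```

View pics/scene1z.png

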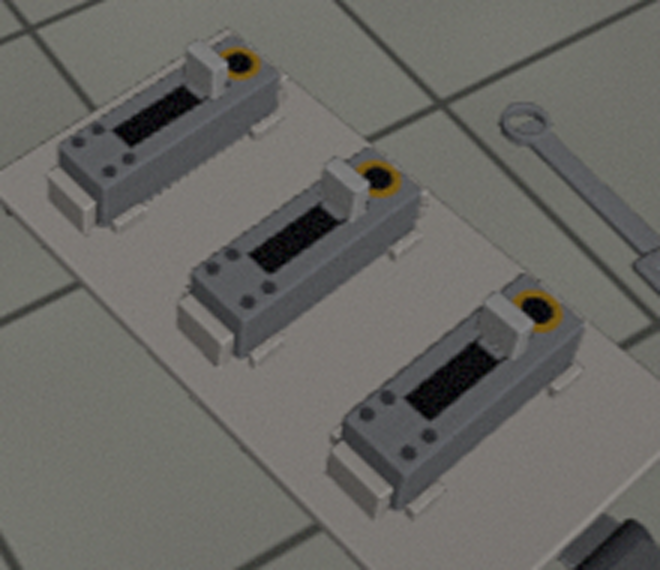

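```bash
python3 - <<'E'
from h import *
c=snap('top','top3.png')
th=np.radians(8.45); X=np.array([np.cos(th),np.sin(th)])
for z,v in zip([(259,239),(458,229),(656,217)],[(534,236),(551,122.8),(567.5,9)]):
    p=cast(c,(80+z[0]/3.6,180+z[1]/3.6),92)[0,:2]; d=p-np.array(v); print(p.round(1),'x\'',(d@X).round(1),'y\'',(d@[-X[1],X[0]]).round(1))
c=snap('scene','scene3.png')
for z in [(508,316),(344,180),(208,60)]:
    print(cast(c,(290+z[0]/3,260+z[1]/3),92).round(1))
E
```

```text
[511.6 229.9] x' -23.0 y' -2.7
[527.2 116.7] x' -24.4 y' -2.6
[544.    3.9] x' -24.0 y' -1.6
[[513.6 235.5  92. ]]
[[531.7 122.2  92. ]]
[[545.7   9.7  92. ]]
```

Call:
{"api": "apply_moves", "payload": {"offset": [[3,-3.5,0],[6,-7,0],[9,-10.5,0],[12.41,-14.36,0],[12.41,-14.36,-1],[12.41,-14.36,-2],[12.41,-14.36,-2],[12.41,-14.36,-2],[12.41,-14.36,-2],[12.41,-14.36,-2],[12.41,-14.36,-2],[12.41,-14.36,-2]], "yaw": [1.2,2.4,3.6,4.53,4.53,4.53,4.53,4.53,4.53,4.53,4.53,4.53], "jaw": [-1,-1,-1,-1,-1,-1,-1,-1,-1,-1,-1,-1]}}

```text
t: 1.9
eef_pos: [511.0, 233.6, 165.0]
tcp_rot: [0.112, 1.57, 0.26]
ft_force: [-0.6, -0.8, -1.1]
opening: 1.004
```

```bash
python3 - <<'E'
from h import *
s=env.state(); R=Ro.from_euler('xyz',s['tcp_rot']).as_matrix(); print(s['eef_pos'],np.degrees(np.arctan2(R[1,1],R[0,1])),s['ft_force'],R[:,0])
c=snap('wrist','w1.png')
E
```

```text
[510.96918237 233.60635806 164.96602518] 98.48205050988685 [-0.57073491 -0.76302415 -1.08338339] [ 5.49919328e-04  1.46539271e-04 -9.99999838e-01]
```

View pics/w1.png

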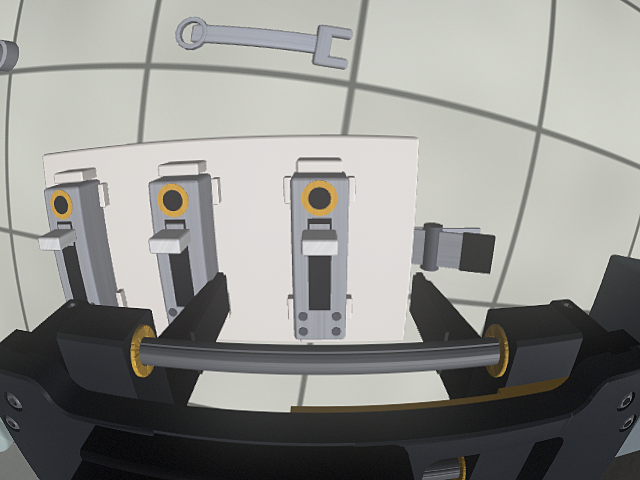

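```bash
cat >> h.py <<'E'
def wcast(c,s,uv,z):
    uv=np.atleast_2d(uv).astype(float); H=c['hand_eye']
    d=(uv-[c['cx'],c['cy']])/c['fx']; r=np.linalg.norm(d,axis=1)+1e-12
    ray=np.c_[d*(np.sin(r)/r)[:,None],np.cos(r)]
    R=Ro.from_euler('xyz',s['tcp_rot']).as_matrix()
    o=R@H[:3,3]+s['eef_pos']; w=ray@H[:3,:3].T@R.T
    return o+w*((z-o[2])/w[:,2])[:,None]
E
python3 - <<'E'
from h import *
s=env.state();c=snap('wrist','w2.png')
th=np.radians(8.45); X=np.array([np.cos(th),np.sin(th)]);Y=np.array([-X[1],X[0]])
print('rings',wcast(c,s,[(320,198),(173.5,200.5),(62,205)],64).round(1))
print('tab top',wcast(c,s,[(320,235),(169,236)],92).round(1))
p=wcast(c,s,[(293,179),(346,179),(293,338),(347,338)],64).round(1); print(p); print((p[:,:2].mean(0)).round(1))
E
```

```text
rings [[482.2 229.5  64. ]
 [499.5 115.9  64. ]
 [516.7   2.4  64. ]]
tab top [[502.1 232.4  92. ]
 [518.9 124.1  92. ]]
[[470.9 207.7  64. ]
 [465.1 246.3  64. ]
 [606.2 224.4  64. ]
 [599.3 270.5  64. ]]
[535.4 237.2]
```

```bash
python3 - <<'E'
from h import *
f=cv2.imread('pics/w2.png'); cv2.imwrite('pics/w2z.png',cv2.resize(f[170:350,270:370],None,fx=5,fy=3.3,interpolation=cv2.INTER_CUBIC))
s=env.state();c=fix(env.read_camera('top')) if 0 else env.read_camera('wrist')
print(wcast(c,s,[(320,230),(320,241),(320,253)],92).round(1),wcast(c,s,[(320,254)],64).round(1))
E
```

```text
[[498.6 231.7  92. ]
 [506.4 232.9  92. ]
 [515.1 234.2  92. ]] [[526.1 235.9  64. ]]
```

View pics/w2z.png

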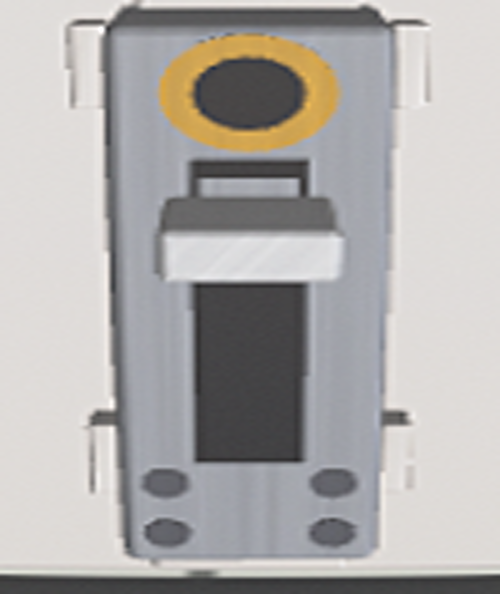

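Call:
{"api": "apply_moves", "payload": {"offset": [[0,0,-1],[0,0,-2],[0,0,-3],[0,0,-3.76],[0,0,-3.76],[0,0,-3.76],[0,0,-3.76],[0,0,-3.76],[0,0,-3.76],[0,0,-3.76],[0,0,-3.76],[0,0,-3.76],[0,0,-3.76]], "yaw": [0,0,0,0,0,0,0,0,0,0,0,0,0], "jaw": [-1,-1,-1,-1,-1,0,1,1,1,1,1,1,1]}}

```text
t: 3.68
eef_pos: [511.2, 233.3, 70.7]
tcp_rot: [0.474, 1.57, 0.621]
ft_force: [0.0, 1.0, 1.3]
opening: 0.271
```

Call:
{"api": "apply_moves", "payload": {"offset": [[0.3,0.04,0],[0.6,0.09,0],[0.9,0.13,0],[1.19,0.18,0],[1.19,0.18,0]], "yaw": [0,0,0,0,0], "jaw": [1,1,1,1,1]}}

```text
t: 4.3
eef_pos: [541.3, 237.8, 70.7]
tcp_rot: [1.92, 1.571, 2.067]
ft_force: [-3.1, 0.3, 2.9]
opening: 0.272
```

Call:
{"api": "apply_moves", "payload": {"offset": [[0.2,0.03,0],[0.4,0.06,0],[0.4,0.06,0]], "yaw": [0,0,0], "jaw": [1,1,1]}}

```text
t: 4.68
eef_pos: [544.4, 238.2, 70.0]
tcp_rot: [-3.053, 1.554, -2.906]
ft_force: [-34.4, -3.1, 20.2]
opening: 0.272
```

Call:
{"api": "apply_moves", "payload": {"offset": [[-0.3,-0.04,0],[-0.6,-0.09,0],[-0.9,-0.13,0],[-1.2,-0.18,0],[-1.44,-0.21,0],[-1.44,-0.21,0]], "yaw": [0,0,0,0,0,0], "jaw": [1,1,1,1,1,1]}}

```text
t: 5.42
eef_pos: [507.9, 232.8, 70.1]
tcp_rot: [-3.047, 1.554, -2.9]
ft_force: [-1.7, 0.1, 3.5]
opening: 0.277
```

```bash
python3 - <<'E'
from h import *
s=env.state();print(s['eef_pos'],s['ft_force'],Ro.from_euler('xyz',s['tcp_rot']).as_matrix()[:,0])
c=snap('wrist','w3.png'); f=cv2.imread('pics/w3.png'); cv2.imwrite('pics/w3z.png',cv2.resize(f[120:360,150:470],None,fx=2.4,fy=2.4,interpolation=cv2.INTER_CUBIC))
E
```

```text
[507.87842412 232.80857937  70.08785216] [-1.74424723  0.13591862  3.50409232] [-0.01676165 -0.00413713 -0.99985095]
```

View pics/w3z.png

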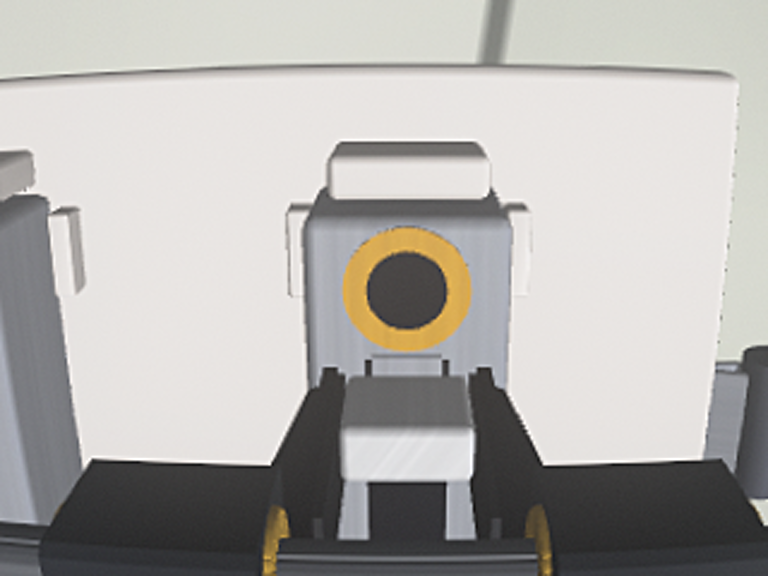

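Call:
{"api": "apply_moves", "payload": {"offset": [[-0.1,-0.02,0],[-0.16,-0.03,0],[-0.16,-0.03,0]], "yaw": [0,0,0], "jaw": [1,1,1]}}

```text
t: 5.85
eef_pos: [507.0, 232.6, 70.3]
tcp_rot: [-3.059, 1.56, -2.912]
ft_force: [13.6, 3.6, -7.9]
opening: 0.273
```

Call:
{"api": "apply_moves", "payload": {"offset": [[-0.2,-0.03,0],[-0.2,-0.03,0]], "yaw": [0,0], "jaw": [1,1]}}

```text
t: 6.1
eef_pos: [506.3, 232.5, 71.0]
tcp_rot: [3.118, 1.57, -3.018]
ft_force: [18.5, 2.5, -7.5]
opening: 0.271
```

Call:
{"api": "apply_moves", "payload": {"offset": [[0.05,0,0],[0.05,0,0],[0.05,0,0],[0.05,0,1],[0.05,0,2],[0.05,0,3],[0.05,0,3.7],[0.05,0,3.7],[0.05,0,3.7]], "yaw": [0,0,0,0,0,0,0,0,0], "jaw": [-0.3,-1,-1,-1,-1,-1,-1,-1,-1]}}

```text
t: 7.22
eef_pos: [507.0, 232.4, 162.7]
tcp_rot: [-3.07, 1.569, -2.922]
ft_force: [-0.9, -0.0, -0.4]
opening: 0.997
```

```bash
python3 - <<'E'
from h import *
s=env.state();print(s['eef_pos'],s['ft_force'],Ro.from_euler('xyz',s['tcp_rot']).as_matrix()[:,0])
c=snap('wrist','w4.png')
E
```

```text
[507.02189908 232.42101547 162.70577272] [-0.94927937 -0.0115023  -0.42630802] [-2.01175126e-03 -4.48700623e-04 -9.99997876e-01]
```

View pics/w4.png

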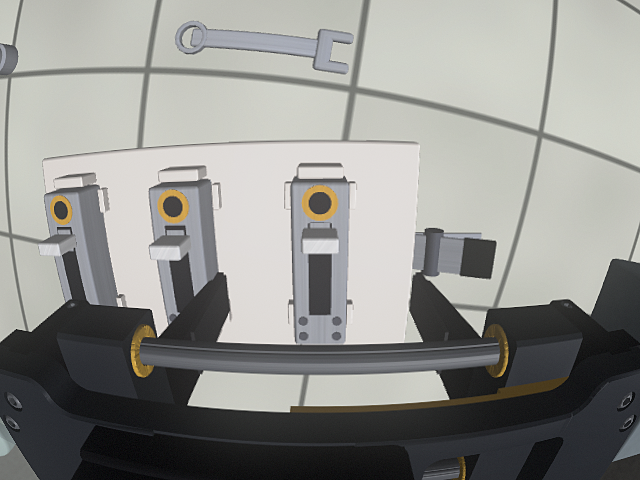

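```bash
cat > tabs.py <<'E'
from h import *
import sys
s=env.state();c=snap('wrist',sys.argv[1])
g=cv2.cvtColor(c['frame'],cv2.COLOR_RGB2HSV)
m=cv2.inRange(g,(10,110,60),(30,255,255)); m[:150]=0;m[270:]=0
n,l,st,ce=cv2.connectedComponentsWithStats(m)
for i in range(1,n):
    if st[i][4]<80: continue
    p=wcast(c,s,ce[i],64)[0]; X=np.array([np.cos(.1475),np.sin(.1475)]); Y=np.array([-X[1],X[0]])
    u=int(ce[i][0])
    col=c['frame'][:,u].astype(int).mean(1) 
    v0=int(ce[i][1])+18
    seg=col[v0:v0+70]; b=np.where(seg>175)[0]
    if len(b)==0: print('ring',p.round(1),'no tab',seg.astype(int).tolist()); continue
    t=wcast(c,s,[(u,v0+b[0]),(u,v0+b[-1]+1)],92)[:,:2]
    cen=p[:2]+53*X
    print('ring',p.round(1),'centre',cen.round(1),'tab thick',np.linalg.norm(t[1]-t[0]).round(1),'tab',t.mean(0).round(1),"x'",((t.mean(0)-cen)@X).round(1))
E
python3 tabs.py w5.png
```

```text
ring [480.8 228.2  64. ] centre [533.3 236. ] tab thick 10.9 tab [505.4 231.7] x' -28.2
ring [498.8 115.4  64. ] centre [551.2 123.2] tab thick 10.2 tab [526.9 126.5] x' -23.6
ring [516.1   1.6  64. ] centre [568.6   9.4] tab thick 40.5 tab [566.8  17.5] x' -0.6
```

Call:
{"api": "apply_moves", "payload": {"offset": [[0.4,-2.25,0],[0.8,-4.51,0],[0.8,-4.51,-0.5],[0.8,-4.51,-1.5],[0.8,-4.51,-2.5],[0.8,-4.51,-3.3],[0.8,-4.51,-3.68],[0.8,-4.51,-3.68],[0.8,-4.51,-3.68],[0.8,-4.51,-3.68],[0.8,-4.51,-3.68],[0.8,-4.51,-3.68],[0.8,-4.51,-3.68],[0.8,-4.51,-3.68],[0.8,-4.51,-3.68],[0.8,-4.51,-3.68]], "yaw": [0,0,0,0,0,0,0,0,0,0,0,0,0,0,0,0], "jaw": [-1,-1,-1,-1,-1,-1,-1,-1,0,1,1,1,1,1,1,1]}}

```text
t: 9.32
eef_pos: [527.1, 119.7, 70.5]
tcp_rot: [-3.105, 1.568, -2.958]
ft_force: [-0.7, 1.1, 0.4]
opening: 0.269
```

Call:
{"api": "apply_moves", "payload": {"offset": [[0.3,0.04,0],[0.6,0.09,0],[0.9,0.13,0],[1.2,0.18,0],[1.5,0.22,0],[1.8,0.27,0],[1.98,0.29,0],[1.98,0.29,0]], "yaw": [0,0,0,0,0,0,0,0], "jaw": [1,1,1,1,1,1,1,1]}}

```text
t: 10.32
eef_pos: [577.4, 127.2, 70.6]
tcp_rot: [-3.114, 1.57, -2.967]
ft_force: [0.7, 3.5, -0.0]
opening: 0.271
```

Call:
{"api": "apply_moves", "payload": {"offset": [[0.15,0.02,0],[0.3,0.04,0],[0.3,0.04,0]], "yaw": [0,0,0], "jaw": [1,1,1]}}

```text
t: 10.7
eef_pos: [583.7, 127.9, 70.5]
tcp_rot: [-3.115, 1.567, -2.967]
ft_force: [-7.8, -0.3, 7.1]
opening: 0.268
```

Call:
{"api": "apply_moves", "payload": {"offset": [[0.16,0.02,0],[0.16,0.02,0]], "yaw": [0,0], "jaw": [1,1]}}

```text
t: 10.95
eef_pos: [583.9, 127.9, 70.4]
tcp_rot: [-3.137, 1.557, -2.99]
ft_force: [-20.4, -2.3, 16.1]
opening: 0.275
```

Call:
{"api": "apply_moves", "payload": {"offset": [[-0.3,-0.04,0],[-0.6,-0.09,0],[-0.9,-0.13,0],[-1.2,-0.18,0],[-1.5,-0.22,0],[-1.8,-0.27,0],[-2.1,-0.31,0],[-2.3,-0.34,0],[-2.3,-0.34,0]], "yaw": [0,0,0,0,0,0,0,0,0], "jaw": [1,1,1,1,1,1,1,1,1]}}

```text
t: 12.08
eef_pos: [525.6, 119.2, 70.5]
tcp_rot: [-3.131, 1.556, -2.984]
ft_force: [-0.9, -3.7, 4.3]
opening: 0.268
```

Call:
{"api": "apply_moves", "payload": {"offset": [[-0.15,-0.02,0],[-0.25,-0.04,0],[-0.25,-0.04,0]], "yaw": [0,0,0], "jaw": [1,1,1]}}

```text
t: 12.45
eef_pos: [521.1, 118.6, 70.6]
tcp_rot: [3.14, 1.56, -2.996]
ft_force: [8.5, 1.5, -4.3]
opening: 0.275
```

Call:
{"api": "apply_moves", "payload": {"offset": [[-0.16,-0.02,0],[-0.16,-0.02,0]], "yaw": [0,0], "jaw": [1,1]}}

```text
t: 12.7
eef_pos: [520.5, 118.6, 71.1]
tcp_rot: [-3.112, 1.568, -2.965]
ft_force: [14.9, 1.6, -5.2]
opening: 0.268
```

Call:
{"api": "apply_moves", "payload": {"offset": [[0.05,0,0],[0.05,0,0],[0.05,0,0],[0.05,0,1],[0.05,0,2],[0.05,0,3],[0.05,0,3.7],[0.05,0,3.7],[0.05,0,3.7]], "yaw": [0,0,0,0,0,0,0,0,0], "jaw": [-0.3,-1,-1,-1,-1,-1,-1,-1,-1]}}

```text
t: 13.82
eef_pos: [521.2, 118.6, 162.8]
tcp_rot: [3.135, 1.567, -3.0]
ft_force: [-0.3, -0.3, 0.0]
opening: 1.001
```

```bash
python3 tabs.py w6.png; python3 -c "
from h import *
s=env.state();print(s['eef_pos'],Ro.from_euler('xyz',s['tcp_rot']).as_matrix()[:,:2])"
```

```text
ring [497.7 114.8  64. ] centre [550.1 122.6] tab thick 10.2 tab [522.1 118.3] x' -28.3
ring [480.9 228.2  64. ] centre [533.3 236. ] tab thick 22.2 tab [501.  221.6] x' -34.1
ring [516.1   1.6  64. ] centre [568.5   9.4] tab thick 27.0 tab [535.1  12.4] x' -32.6
[521.22360963 118.57451905 162.70338057] [[-3.87427831e-03 -1.46904769e-01]
 [-5.59614405e-04  9.89150640e-01]
 [-9.99992338e-01  1.56071325e-05]]
```

View pics/w6.png

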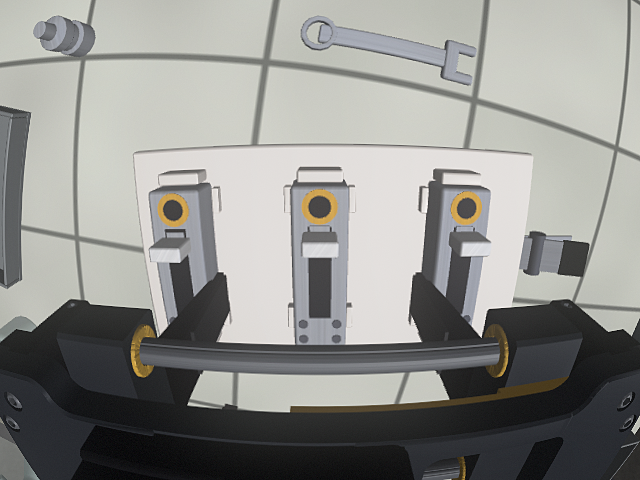

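Call:
{"api": "apply_moves", "payload": {"offset": [[0.46,-2.25,0],[0.92,-4.5,0],[0.92,-4.5,-0.5],[0.92,-4.5,-1.5],[0.92,-4.5,-2.5],[0.92,-4.5,-3.3],[0.92,-4.5,-3.68],[0.92,-4.5,-3.68],[0.92,-4.5,-3.68],[0.92,-4.5,-3.68],[0.92,-4.5,-3.68],[0.92,-4.5,-3.68],[0.92,-4.5,-3.68],[0.92,-4.5,-3.68],[0.92,-4.5,-3.68],[0.92,-4.5,-3.68]], "yaw": [0,0,0,0,0,0,0,0,0,0,0,0,0,0,0,0], "jaw": [-1,-1,-1,-1,-1,-1,-1,-1,0,1,1,1,1,1,1,1]}}

```text
t: 15.88
eef_pos: [544.2, 6.0, 70.7]
tcp_rot: [-3.133, 1.567, -2.985]
ft_force: [0.4, -1.5, -0.4]
opening: 0.271
```

Call:
{"api": "apply_moves", "payload": {"offset": [[0.3,0.04,0],[0.6,0.09,0],[0.9,0.13,0],[1.2,0.18,0],[1.5,0.22,0],[1.8,0.27,0],[1.98,0.29,0],[1.98,0.29,0]], "yaw": [0,0,0,0,0,0,0,0], "jaw": [1,1,1,1,1,1,1,1]}}

```text
t: 16.88
eef_pos: [594.4, 13.5, 70.7]
tcp_rot: [3.129, 1.568, -3.007]
ft_force: [2.3, 3.0, 0.5]
opening: 0.271
```

Call:
{"api": "apply_moves", "payload": {"offset": [[0.15,0.02,0],[0.3,0.04,0],[0.44,0.06,0],[0.44,0.06,0]], "yaw": [0,0,0,0], "jaw": [1,1,1,1]}}

```text
t: 17.38
eef_pos: [602.0, 14.6, 70.6]
tcp_rot: [3.068, 1.56, -3.067]
ft_force: [-18.6, -3.8, 13.9]
opening: 0.271
```

Call:
{"api": "apply_moves", "payload": {"offset": [[-0.3,-0.04,0],[-0.6,-0.09,0],[-0.9,-0.13,0],[-1.2,-0.18,0],[-1.5,-0.22,0],[-1.8,-0.27,0],[-2.1,-0.31,0],[-2.3,-0.34,0],[-2.3,-0.34,0]], "yaw": [0,0,0,0,0,0,0,0,0], "jaw": [1,1,1,1,1,1,1,1,1]}}

```text
t: 18.5
eef_pos: [543.8, 5.9, 70.7]
tcp_rot: [3.077, 1.559, -3.059]
ft_force: [-1.7, -3.0, 4.1]
opening: 0.269
```

Call:
{"api": "apply_moves", "payload": {"offset": [[-0.15,-0.02,0],[-0.25,-0.04,0],[-0.25,-0.04,0]], "yaw": [0,0,0], "jaw": [1,1,1]}}

```text
t: 18.88
eef_pos: [539.2, 5.2, 70.7]
tcp_rot: [3.083, 1.563, -3.053]
ft_force: [10.6, 2.8, -4.6]
opening: 0.274
```

Call:
{"api": "apply_moves", "payload": {"offset": [[-0.16,-0.02,0],[-0.16,-0.02,0]], "yaw": [0,0], "jaw": [1,1]}}

```text
t: 19.12
eef_pos: [538.7, 5.1, 71.2]
tcp_rot: [-1.367, 1.57, -1.22]
ft_force: [16.9, 5.2, -7.0]
opening: 0.273
```

Call:
{"api": "apply_moves", "payload": {"offset": [[0.05,0,0],[0.05,0,0],[0.05,0,0],[0.05,0,1],[0.05,0,2],[0.05,0,3],[0.05,0,3.7],[0.05,0,3.7],[0.05,0,3.7]], "yaw": [0,0,0,0,0,0,0,0,0], "jaw": [-0.3,-1,-1,-1,-1,-1,-1,-1,-1]}}

```text
t: 20.25
eef_pos: [539.5, 5.1, 163.0]
tcp_rot: [-2.907, 1.57, -2.76]
ft_force: [0.0, -0.1, 0.1]
opening: 1.0
```

```bash
python3 tabs.py w7.png; python3 -c "
from h import *
s=env.state();print(s['eef_pos'],Ro.from_euler('xyz',s['tcp_rot']).as_matrix()[:,:2])"
```

```text
ring [514.9   1.1  64. ] centre [567.3   8.9] tab thick 10.2 tab [539.2   4.6] x' -28.5
ring [497.8 114.7  64. ] centre [550.2 122.5] tab thick 22.2 tab [517.9 108.6] x' -34.0
ring [481.  228.2  64. ] centre [533.4 236. ] tab thick 66.3 tab [522.2 221.9] x' -13.2
[539.47996762   5.08592665 162.82821689] [[-1.34303252e-03 -1.46477713e-01]
 [-3.61041412e-04  9.89213958e-01]
 [-9.99999033e-01 -1.60423027e-04]]
```

View pics/w7.png

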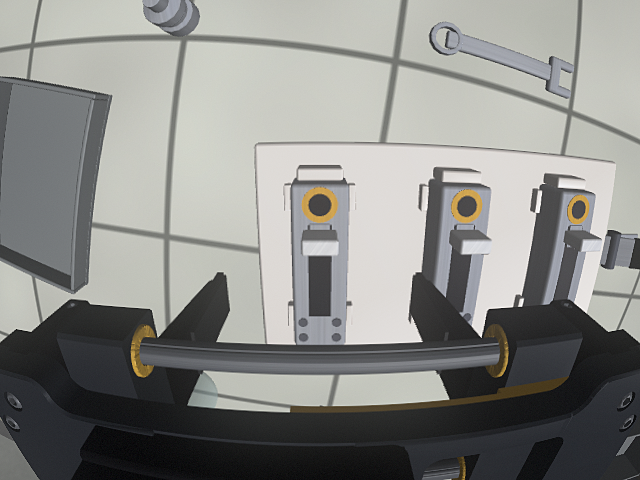

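Call:
{"api": "apply_moves", "payload": {"offset": [[-0.04,2,0],[-0.08,4,0],[-0.13,6,0],[-0.17,8,0],[-0.2,9.24,0],[-0.2,9.24,0],[-0.2,9.24,-1],[-0.2,9.24,-2],[-0.2,9.24,-3],[-0.2,9.24,-4],[-0.2,9.24,-4.8],[-0.2,9.24,-5.24],[-0.2,9.24,-5.24],[-0.2,9.24,-5.24]], "yaw": [0,0,0,0,0,0,0,0,0,0,0,0,0,0], "jaw": [-1,-1,-1,-1,-1,-1,-1,-1,-1,-1,-1,-1,-1,-1]}}

```text
t: 22.05
eef_pos: [534.8, 235.9, 32.4]
tcp_rot: [-3.083, 1.57, -2.937]
ft_force: [0.6, 0.6, 0.3]
opening: 0.998
```

Call:
{"api": "apply_moves", "payload": {"offset": [[0,0,0],[0,0,0],[0,0,0],[0,0,0],[0,0,0],[0,0,0],[0,0,0]], "yaw": [0,0,0,0,0,0,0], "jaw": [0,1,1,1,1,1,1]}}

```text
t: 22.92
eef_pos: [534.8, 236.0, 32.4]
tcp_rot: [3.084, 1.57, -3.052]
ft_force: [0.3, 1.0, -0.0]
opening: 0.467
```

Call:
{"api": "apply_moves", "payload": {"offset": [[0,0,0.2],[0,0,0.5],[0,0,1],[0,0,1.6],[0,0,2.4],[0,0,3.2],[0,0,4],[0,0,4.7],[0,0,5.1],[0,0,5.1]], "yaw": [0,0,0,0,0,0,0,0,0,0], "jaw": [1,1,1,1,1,1,1,1,1,1]}}

```text
t: 24.18
eef_pos: [534.7, 236.0, 160.7]
tcp_rot: [0.529, 1.57, 0.675]
ft_force: [-0.7, -1.1, -9.4]
opening: 0.46
```

```bash
python3 - <<'E'
from h import *
s=env.state();print(s['eef_pos'],s['ft_force'],s['moment'],s['opening'],s['joints'])
snap('wrist','w8.png');c=snap('scene','s8.png')
# tray via scene rim corners later
c=snap('top','t8.png')
E
```

```text
[534.74670925 236.04498873 160.70517188] [-0.73082725 -1.12697702 -9.36611793] [ 0.06028856 -0.04469336 -0.02918183] 0.4603314794574421 [ 3.02638076e-01  4.93007134e-01  1.72118789e+00  1.93071453e-04
  9.27002842e-01 -1.41507229e+00]
```

View pics/w8.png

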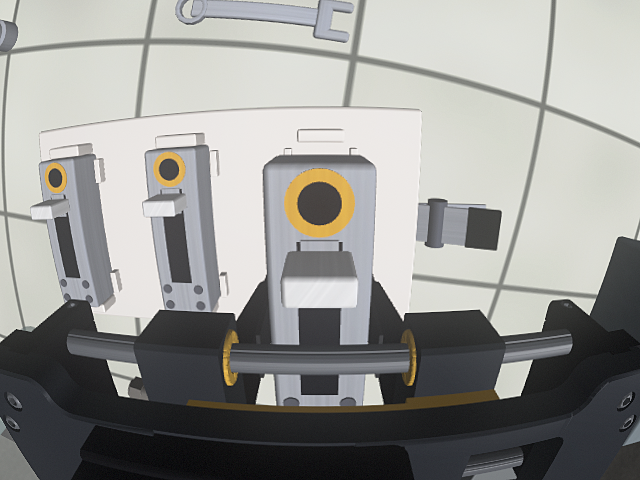

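View pics/s8.png

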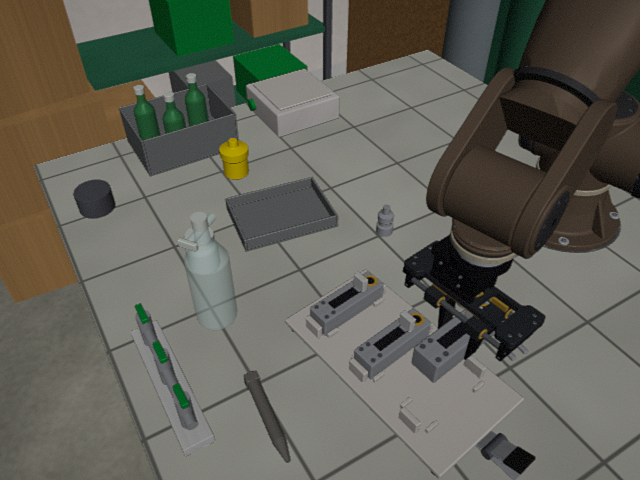

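Call:
{"api": "apply_moves", "payload": {"offset": [[0,-0.6,0],[0,-1.8,0],[0,-3.2,0],[0,-4.6,0],[0,-6,0],[0,-7.4,0],[0,-8.8,0],[0,-10.2,0],[0.05,-11.6,0],[0.05,-13,0],[0.1,-14.4,0],[0.1,-15.8,0],[0.15,-17.2,0],[0.17,-18.6,0],[0.17,-19.8,0],[0.17,-20.8,0],[0.17,-21.4,0],[0.17,-21.56,0],[0.17,-21.56,0],[0.17,-21.56,0]], "yaw": [0,0,-0.2,-0.4,-0.6,-0.8,-1,-1.2,-1.4,-1.6,-1.8,-2,-2.2,-2.4,-2.6,-2.8,-2.86,-2.86,-2.86,-2.86], "jaw": [1,1,1,1,1,1,1,1,1,1,1,1,1,1,1,1,1,1,1,1]}}

```text
t: 26.82
eef_pos: [538.7, -302.2, 159.3]
tcp_rot: [3.099, 1.569, 2.947]
ft_force: [-0.7, 0.7, -9.1]
opening: 0.459
```

```bash
python3 - <<'E'
from h import *
s=env.state();R=Ro.from_euler('xyz',s['tcp_rot']).as_matrix();print(s['eef_pos'],s['ft_force'],s['opening'],s['joints'],R[:,:2])
snap('wrist','w9.png');c=snap('scene','s9.png')
E
```

```text
[ 538.72006334 -302.24362002  159.30575847] [-0.65054797  0.7239574  -9.13185822] 0.4587169921490181 [-6.17789245e-01  5.38915084e-01  1.63671619e+00 -1.03598594e-03
  9.67853846e-01 -2.03622197e+00] [[-2.03672224e-03  1.51193367e-01]
 [ 4.00446912e-04  9.88504202e-01]
 [-9.99997846e-01  8.79047508e-05]]
```

View pics/w9.png

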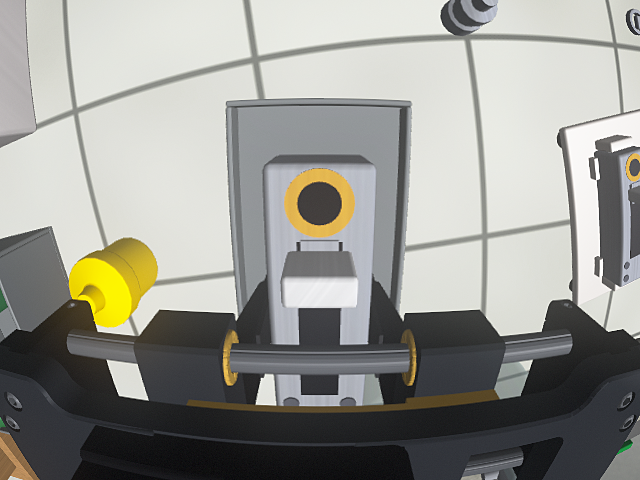

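View pics/s9.png

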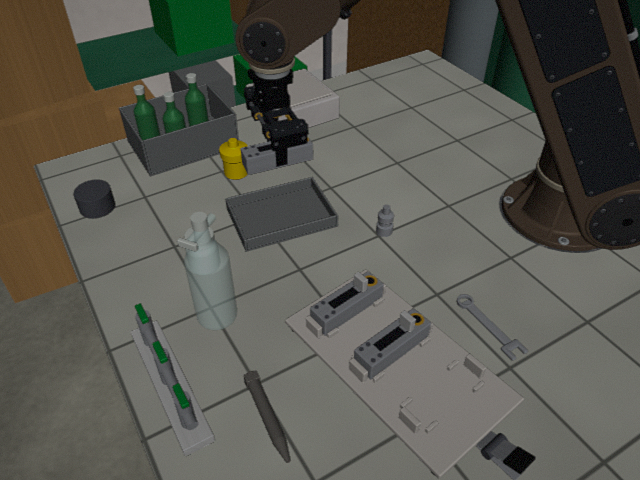

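Call:
{"api": "apply_moves", "payload": {"offset": [[0,0,-0.5],[0,0,-1.3],[0,0,-2.1],[0,0,-2.9],[0,0,-3.7],[0,0,-4.4],[0,0,-5],[0,0,-5.4],[0,0,-5.6],[0,0,-5.7],[0,0,-5.7],[0,0,-5.7]], "yaw": [0,0,0,0,0,0,0,0,0,0,0,0], "jaw": [1,1,1,1,1,1,1,1,1,1,1,1]}}

```text
t: 28.42
eef_pos: [539.0, -302.5, 17.3]
tcp_rot: [-2.843, 1.569, -2.994]
ft_force: [0.2, -0.3, -8.3]
opening: 0.462
```

Call:
{"api": "apply_moves", "payload": {"offset": [[0,0,-0.06],[0,0,-0.12],[0,0,-0.12]], "yaw": [0,0,0], "jaw": [1,1,1]}}

```text
t: 28.8
eef_pos: [538.9, -302.5, 14.2]
tcp_rot: [-2.957, 1.569, -3.109]
ft_force: [0.1, 0.8, -9.7]
opening: 0.465
```

Call:
{"api": "apply_moves", "payload": {"offset": [[0,0,-0.04],[0,0,-0.06],[0,0,-0.06]], "yaw": [0,0,0], "jaw": [1,1,1]}}

```text
t: 29.18
eef_pos: [539.0, -302.5, 13.4]
tcp_rot: [-2.609, 1.57, -2.761]
ft_force: [-4.4, 2.6, 6.1]
opening: 0.463
```

Call:
{"api": "apply_moves", "payload": {"offset": [[0,0,0],[0,0,0],[0,0,0],[0,0,0],[0,0,0.6],[0,0,1.5],[0,0,3],[0,0,4.5],[0,0,6],[0,0,7],[0,0,7],[0,0,7]], "yaw": [0,0,0,0,0,0,0,0,0,0,0,0], "jaw": [-0.2,-0.6,-0.6,-0.6,-0.6,-0.6,-0.6,-0.6,-0.6,-0.6,-0.6,-0.6]}}

```text
t: 30.68
eef_pos: [538.6, -302.3, 187.9]
tcp_rot: [-3.033, 1.569, 3.098]
ft_force: [0.4, 0.1, -0.2]
opening: 0.798
```

```bash
python3 - <<'E'
from h import *
s=env.state();print(s['eef_pos'],s['ft_force'],s['opening'])
snap('wrist','w10.png');c=snap('scene','s10.png');c=snap('top','t10.png')
E
```

```text
[ 538.59311694 -302.26496931  187.88959996] [ 0.37494131  0.14150546 -0.24241283] 0.7980710515262147
```

View pics/w10.png

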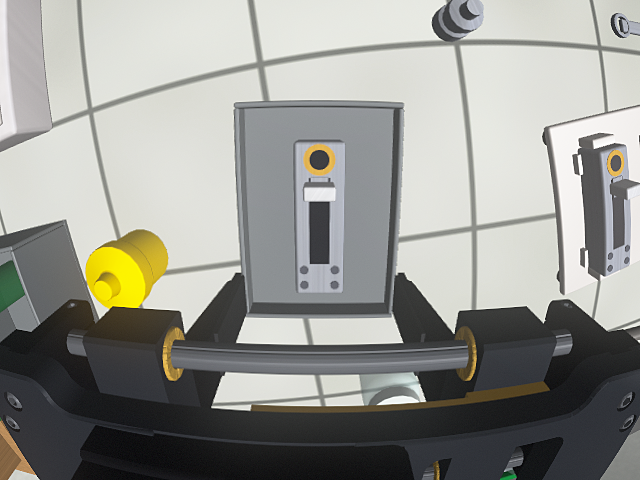

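View pics/s10.png

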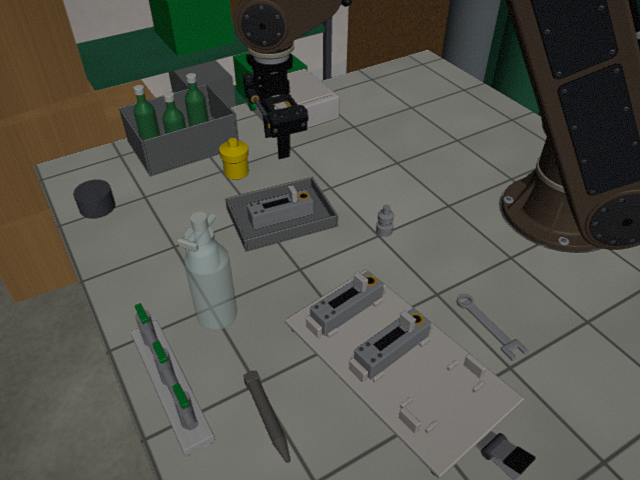

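View pics/t10.png

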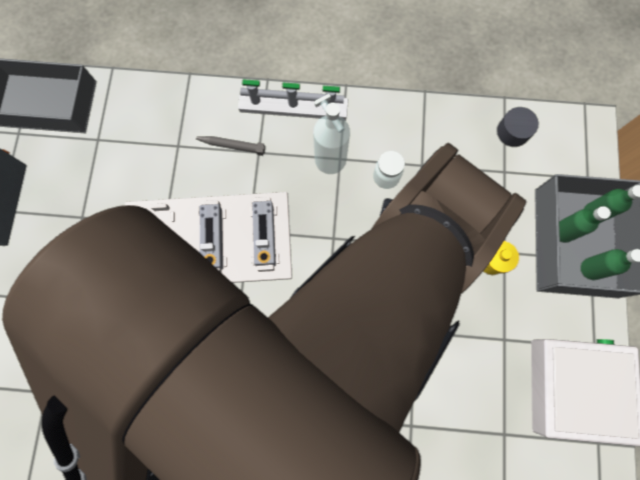

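```bash
python3 -c "
from cell import env
print(env.job_done())"
```

```text
the job is handed in; nothing more can be done
None
```

I tested all three valves in order and moved the binding one, from the pocket next to the spring clip, to the repair tray. The job is handed in; no verdict was given.

- **Testing:** The gate next to the clip stopped dead after about 37 mm, at roughly 34 N. The middle and far gates ran their full travel, about 60 mm. Each gate was pushed back against its closed stop. In the wrist pictures all three closed tabs then sat at -28.2 to -28.5 mm from the valve centre, against a nominal -30 mm. That offset is within measuring error and inside the 6 mm limit.
- **Placing:** The valve touched down slowly on the tray's floor and was released. The last wrist and scene pictures show it upright, flat and near the tray centre with its gate closed.
- **Other checks:** The two sound valves are still in their pockets and the bystanders look unmoved. The gripper was clear, with about 0 N on the wrist. The whole run took about 31 s.
- **Disagreements:** The scene camera placed the port rings about 4 mm from where the top and wrist cameras did, which agreed with each other, so I used those two. From the wrist pictures, the valves shifted about 1 to 1.5 mm within their pocket play when the gates were closed.

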